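Hold the snap ring spread at the groove of an electrode-stand pivot

ROBOT

A 6-joint arm with a two-finger parallel gripper is mounted at the origin on the work surface. World frame = base frame: x ahead of the robot, y to its left, z up, the work surface at z = 0. Lengths are in m, angles in rad, forces in N, time in s.
With the tool pointing down it reaches from about 0.275 to 0.825 m from the base axis. Payload 5.2 kg.
Tool frame: the origin (TCP) lies at the very end of the fingers, on their centre line; the grasp point (between the pads) lies 19 mm behind it; x points along the fingers, y is the direction in which the jaws open and shut, and the axes are right-handed (so a half turn about x gives the same grasp; the last joint's range is limited). The gripper opens to 93 mm and grips with 3 to 60 N. Pads are 15 mm wide; open, the fingers measure 128 mm over their backs; the gripper's body (75 mm by 188 mm) begins 65 mm behind the grasp point.
Start: joints at [1.004, 0.259, 1.535, -0, 1.348, -0.203], TCP at [0.196, 0.514, 0.219] pointing down, gripper open.
Joint ranges: [-3.14, 3.14], [-0.91, 2.08], [0.19, 2.58], [-1.22, 4.36], [0.22, 2.71], [-3.12, 3.12]. Speed limits (rad/s): [2.57, 2.57, 3.14, 3.14, 3.14, 3.14].

INTERFACE

Orientations are given as a rotation vector (axis times angle).
In Python, from bench import bot gives the robot as it stands.
- The arm moves only by the shell command python3 -m pendant 'ROWS' [OPENING]. ROWS is JSON, a list of rows, each an object of numbers: "dx", "dy", "dz": the shift along the tool's x, y, z in cm; "rx", "ry", "rz": the turn, a rotation vector about the tool's x, y, z in rad. A call has 1 to 20 rows; each row shifts and turns the commanded pose from where the row before left it, along the tool's axes as they then stand; what a row does not reach is not made up. A row lasts 1/10 s, in which the tool goes at most 50 mm and 8.59 degrees, less where a joint would pass 70% of its speed; a pose out of reach is approached as far as the arm can. A call with a gripper value outside its range is refused whole. OPENING is the opening, from 0 (shut) to 1 (fully open), set as the call begins (- or left out, the last holds). The fingers move at their own pace and stop on an object; the grip force is fixed at half the most. Time passes only in rows, so rows that do not move let the fingers close. It gives the time, the measured TCP pose, the force and the opening at its end, in the units of the state.
- bot.read_state(): the state, without advancing time (a new reading comes with each control period).
- bot.capture(name): name is "scene" or "top" or "wrist"; returns the picture (384x512x3 uint8, blue, green, red); there is no depth.
- bot.camera_params(name): a dict with "fov_y" (degrees; the focal length in pixels is half the picture's height over the tangent of half this angle, whatever the lens; pixels are square), "cx", "cy" (the principal point, pixels), "rvec" (rotation vector, rad) and "tvec" (3), from world to camera coordinates, as OpenCV has them. Camera axes: x right, y down, z forward; pixel columns grow to the right and rows downward; lengths in m; the calibration is good to about 2 mm. The wrist camera is an equidistant fisheye: a pixel r from the principal point sees the ray r / f radians off the axis. A picture is of the moment at which its call begins: read the wrist's pose just before it. camera_params takes no time and is no camera call; for the wrist camera it gives the pose at the moment of the call.
- bot.sign_off(): hands the job in, once; it reports no verdict.
The state is a dict: "clock": time; "joints": joint angles; "qd": joint speeds; "joint_efforts": joint torques, N m; "eef_pos": TCP position; "tcp_rot": TCP orientation; "wrist_force": force on the tool from outside, world axes, zero at the start; "ft_torque": the same for the moment, N m; "opening": opening from 0.0 (shut) to 1.0 (fully open).
Only numpy, scipy, OpenCV 4.12 (cv2) and the standard library are available. Lean on these libraries where they do the work, as an engineer would, in place of code of your own. Each camera call takes 0.05 s, during which the arm holds its last target.

TASK

Refit the snap ring of the electrode-stand pivot: first press the jig's sprung lever all the way down until it latches and let go of it, so that the collar stays down and bares the groove in the shaft. Then take the ring pliers by both handles, squeeze them so that the snap ring on their tips is fully spread, slide it level over the top end of the shaft down to the groove, and finish while still holding it there, spread and centred round the groove, carried by the gripper alone with the squeeze kept on. Leave the sample bottles where they stand.

Things in the scene. Friction and masses are not known exactly. Their poses are not given: they have to be found in the camera images.
- jig: Grey base plate 110 x 155 x 18 mm fixed to the bench, with a vertical steel shaft, 20 mm diameter, end chamfered to 12 mm. Origin under the shaft axis at bench level, z up. The lever is hinged between two posts (88 mm high) on the +y side, straddles the shaft as a fork, and ends over the -y side. A post 94 mm high for its spring strut stands at x +32, y -70 mm. The -x side is clear.
- collar: Sprung aluminium collar on the shaft, hub 28 mm diameter on a 54 mm flange, pulled down by the lever. With the lever up its top is 104 mm above the bench and hides the groove; with the lever latched 90 mm. Origin on the shaft axis, at bench level when up.
- groove (a point): Centre of the groove (5 mm high, 15 mm diameter) on the shaft axis, 100 mm above the bench; axes as the jig's.
- shaft_end (a point): Centre of the shaft's top face, 131 mm above the bench.
- lever (a joint): Angle of the lever, rad: 0 = up (start), grows as it is pressed down to its stop at 0.28. It takes about 8 N on the pad, gets easier, and past 0.19 its spring strut snaps over centre and holds it at the stop; released before that it springs up.
- lever_pad (a point): Centre of the top of the grey plastic pad (36 mm across, 32 mm along the lever, 10 mm thick) at the lever's free end; up: about 102 mm to the jig's -y side of the shaft axis, 125 mm above the bench; latched: 110 mm out, 80 mm high.
- rest: Fixed white plastic rest, foot 100 x 44 x 8 mm, block 88 mm long (x), 30 mm wide, its top 38 mm above the bench; the pliers lie on it. Origin under its centre.
- pliers: Ring pliers, loose, about 160 g, lying flat on the rest. Origin at the underside of the pivot; x points from handles to ring, z up. Two grey plastic handles, 66 mm long (x -86 to -20 mm), 16 mm high (z 2 to 18 mm), diverge to the rear; between them a spine 14 mm wide, 4 mm thick lies on the rest. Squeezing the handles drives the jaws and the snap ring on their tips apart.
- grip (a point): Point midway between the handles, 50 mm behind the pivot and 10 mm above the underside: where to grip; fixed to the pliers. Outer width over the handles here: 56 mm free; 44 mm and parallel when fully squeezed, which takes 5 to 10 N, then a stop.
- ring (a point): Centre of the snap ring, 105 mm ahead of the grip point, 2 mm above the pliers' underside; z is the ring's axis. The steel ring is 4 mm thick, about 34 mm over all; its opening is 15 mm across when free, too small for the shaft, and about 27 mm fully spread. The ring stays on the tips.
- jaw_left (a joint): Spread of the ring: angle of each plier half, rad, 0 = free (start), 0.12 = fully spread (stop).
- bottle1: White sample bottle, 42 mm diameter, 66 mm high, standing on the bench; bystander. Origin under its centre.
- bottle2: As bottle1.
- bottle3: As bottle1.
Mind the look-alikes: they are no part of the job. Of the things that look like the jig, the largest one is meant. There is more than one size of the pliers; the one meant has the size given above.

How it is judged:
On the way, in this order (a step that is already met when the one before it is completed fails the run):
1. the lever is latched fully down with nothing touching it, the pliers still on their rest (value of joint lever above 0.26 rad and contact force between each of the arm, the fingers and lever below 0.5 N and distance of pliers from where it was at the start of the episode below 0.03 m), for 0.2 s.
2. the ring is spread by the gripped handles, above the end of the shaft and in line with it (value of joint jaw_left above 0.095 rad and contact force between the fingers and pliers above 3 N and horizontal distance between ring and shaft_end below 0.012 m and z of ring in the frame of shaft_end above 0.001 m), for 0.04 s.
At the end, for the whole second after the job is handed in: Lever latched (over 0.26 rad), untouched; ring centre within 5 mm of the shaft axis and 4 mm of groove height, level within 0.12 rad, at rest, still spread (over 0.095 rad) by fingers squeezing the handles (over 3 N), pliers not leaning on the jig (under 5 N) (horizontal distance between ring and groove below 0.005 m and z of ring in the frame of groove between -0.004 and 0.004 m and angle between ring's own z axis and vertical below 0.12 rad and value of joint jaw_left above 0.095 rad and contact force between the fingers and pliers above 3 N and linear speed of pliers below 0.02 m/s and value of joint lever above 0.26 rad and contact force between the fingers and lever below 0.5 N and contact force between pliers and jig below 5 N); the arm keeps its last pose, push and grip.
It fails at once if a sample bottle is pushed more than 20 mm (distance of any of bottle1, bottle2, bottle3 from where it was at the start of the episode above 0.02 m).
It also fails if it takes over 51 s, if anything falls off the work surface, if the arm or the gripper's body presses on something with over 40 N, if the wrist force passes 120 N, or if a joint passes its speed limit or range.

## Working session

There is one attempt and no reset: what is moved stays moved. The work goes in short steps, Python scripts to look and compute and a shell command to move; the robot and the scene stay as the last step left them, time stands still between calls to the robot, and variables do not carry over. Pictures are saved under pics/ and viewed, and the job is handed in when it is done.

```bash
ls; mkdir -p pics; python3 - <<'E'
from bench import bot
import cv2
s=bot.read_state(); print(s)
for n in ("scene","top","wrist"):
    p=bot.camera_params(n); print(n,p)
    cv2.imwrite(f"pics/{n}0.png",bot.capture(n))
E
```

```text
pics
{'clock': 0.0, 'joints': array([ 1.00420142e+00,  2.59329278e-01,  1.53606794e+00,  1.25686551e-05,
        1.34801228e+00, -2.02793402e-01]), 'qd': array([-0.00164457, -0.00247988,  0.00031544,  0.00140854,  0.00017697,
       -0.00057679]), 'joint_efforts': array([-4.52833672e-03, -4.37308538e+01, -2.83995438e+01,  7.13079167e-02,
        4.13880288e-02, -1.50824831e-04]), 'eef_pos': array([0.19537769, 0.51354442, 0.21783118]), 'tcp_rot': array([ 0.28414809,  1.55257731, -0.28679839]), 'wrist_force': array([-0.18781602,  0.25579751, -0.34223005]), 'ft_torque': array([-0.06352149,  0.01499437,  0.03709012]), 'opening': 1.0025154514436931}
scene {'fov_y': 52.95804230854503, 'cx': 260.036551857665, 'cy': 184.31582214858793, 'rvec': array([ 1.64365113,  2.21678146, -0.62301374]), 'tvec': array([ 0.20034219, -0.42891882,  1.29100405])}
top {'fov_y': 52.55319552514243, 'cx': 258.3534679626056, 'cy': 190.74489040223457, 'rvec': array([ 2.19894545, -2.19951147,  0.02541867]), 'tvec': array([-0.02451967,  0.58723547,  1.01013635])}
wrist {'fov_y': 65.70646984690485, 'cx': 249.3811294310588, 'cy': 187.42842554082077, 'rvec': array([-2.39862005, -1.65275438, -0.21894373]), 'tvec': array([-0.54828888, -0.03102003,  0.39068399])}
```

View pics/scene0.png

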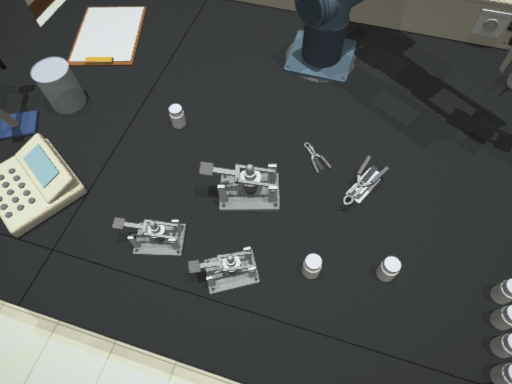

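View pics/top0.png

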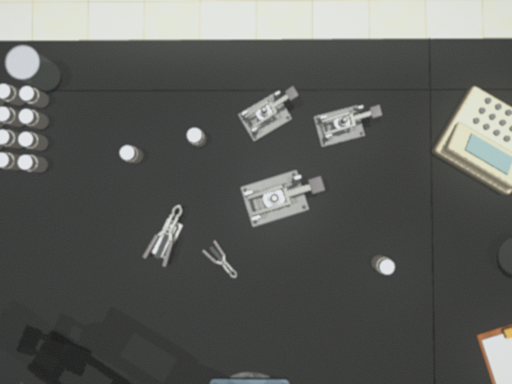

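View pics/wrist0.png

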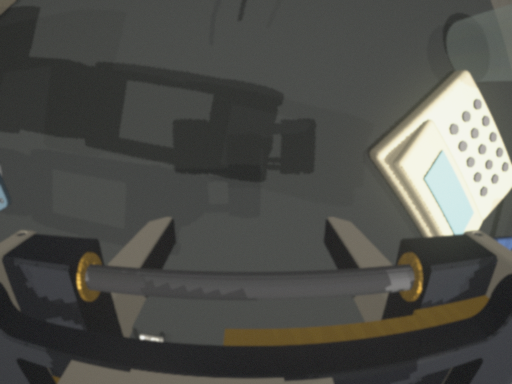

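The top view shows the large jig with its shaft near (274,198) and its pad near (317,185). The pliers on the rest are near (165,238), with the ring at (178,211). Next I'll zoom in and measure.

```bash
cat > h.py <<'E'
import numpy as np,cv2
from scipy.spatial.transform import Rotation as R
from bench import bot
def cam(n):
    p=bot.camera_params(n); Rm=R.from_rotvec(p['rvec']).as_matrix(); t=np.array(p['tvec'])
    return p,192/np.tan(np.radians(p['fov_y']/2)),Rm,t
def proj(n,P,c=None):
    p,f,Rm,t=c or cam(n); q=Rm@np.array(P)+t
    if n=='wrist':
        r=np.hypot(q[0],q[1]); th=np.arctan2(r,q[2]); k=f*th/max(r,1e-9); return np.array([p['cx']+k*q[0],p['cy']+k*q[1]])
    return np.array([p['cx']+f*q[0]/q[2],p['cy']+f*q[1]/q[2]])
def ray(n,u,v,c=None):
    p,f,Rm,t=c or cam(n); x=(u-p['cx']);y=(v-p['cy'])
    if n=='wrist':
        r=np.hypot(x,y); th=r/f; d=np.array([x/r*np.sin(th),y/r*np.sin(th),np.cos(th)])
    else: d=np.array([x/f,y/f,1])
    return -Rm.T@t, Rm.T@d
def onz(n,u,v,z,c=None):
    o,d=ray(n,u,v,c); return o+d*(z-o[2])/d[2]
E
python3 - <<'E'
from h import *
im=cv2.imread('pics/top0.png')
def crop(im,x,y,w,h,s,name): cv2.imwrite(name,cv2.resize(im[y:y+h,x:x+w],None,fx=s,fy=s,interpolation=cv2.INTER_CUBIC))
crop(im,225,155,110,80,7,'pics/c_jig.png')
crop(im,130,195,80,80,7,'pics/c_pl.png')
im=cv2.imread('pics/scene0.png')
crop(im,190,150,100,75,8,'pics/s_jig.png')
crop(im,300,135,100,80,8,'pics/s_pl.png')
for uv in [(274,198),(317,185)]: print(onz('top',*uv,.13))
print(onz('top',178,211,.04),onz('top',158,250,.05))
for uv in [(196,135),(129,153),(385,266)]: print(onz('top',*uv,.066))
E
```

```text
[ 0.56638513 -0.06210051  0.13      ]
[ 0.59639915 -0.16146835  0.13      ]
[0.53470119 0.17960077 0.04      ] [0.43698525 0.22712554 0.05      ]
[0.72452112 0.13025616 0.066     ]
[0.6796973  0.29746895 0.066     ]
[ 0.40045599 -0.33599372  0.066     ]
```

View pics/c_jig.png

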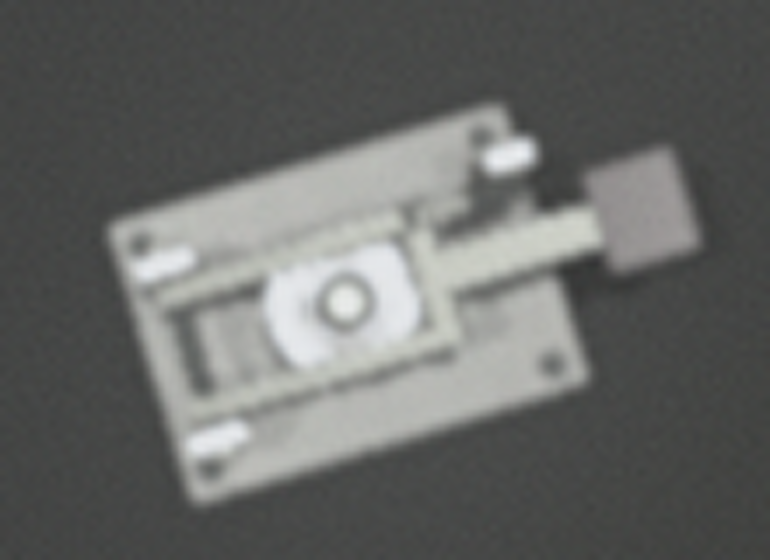

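View pics/c_pl.png

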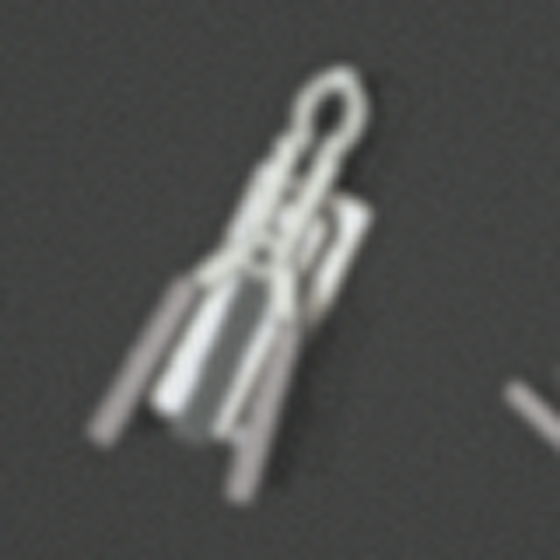

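View pics/s_jig.png

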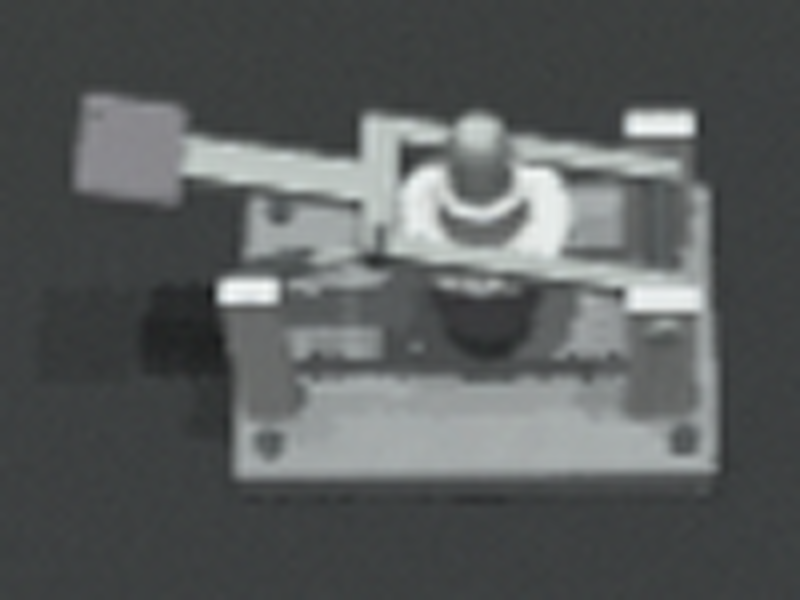

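View pics/s_pl.png

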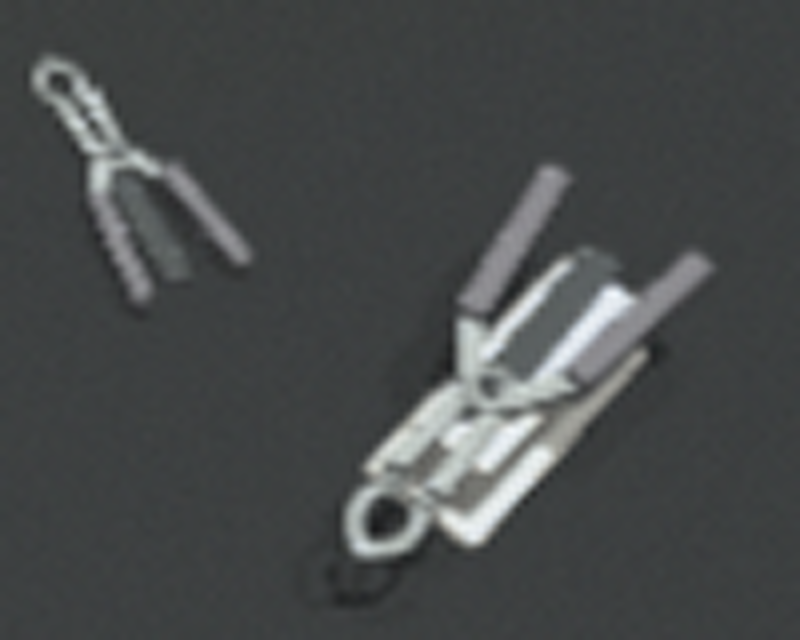

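The jig and the pliers are clear in both views, so I'll fit their poses from landmarks picked in the crops.

```bash
cat > fit.py <<'E'
from h import *
from scipy.optimize import least_squares
C={'top':cam('top'),'scene':cam('scene')}
def fit(L,x0,zfree=False):
    def W(p,P):
        c,s=np.cos(p[2]),np.sin(p[2]); return [p[0]+c*P[0]-s*P[1],p[1]+s*P[0]+c*P[1],P[2]+(p[3] if zfree else 0)]
    def res(p): return np.concatenate([proj(n,W(p,P),C[n])-uv for P,n,uv in L])
    r=least_squares(res,x0,loss='soft_l1'); print(r.x,np.degrees(r.x[2])); print(res(r.x).reshape(-1,2).round(1).tolist()); return r.x
def tj(x,y): return (225+x/7,155+y/7)
def sj(x,y): return (190+x/8,150+y/8)
def tp(x,y): return (130+x/7,195+y/7)
def sp(x,y): return (300+x/8,135+y/8)
E
python3 - <<'E'
from fit import *
J=[((0,0,.131),'top',tj(345,303)),((0,-.102,.125),'top',tj(643,210)),((.032,-.07,.094),'top',tj(510,155)),
((0,0,.131),'scene',sj(480,124)),((0,-.102,.125),'scene',sj(130,148)),((.032,-.07,.094),'scene',sj(249,291))]
fit(J,[.566,-.062,.3])
# with plate corners (free y-offset unknown) skip
Pl=[((.055,0,.042),'top',tp(332,107)),((-.086,0,.056),'top',tp(171.5,465)),((-.02,0,.056),'top',tp(235.5,304)),
((.055,0,.042),'scene',sp(387,517)),((-.086,0,.056),'scene',sp(630,216)),((-.02,0,.056),'scene',sp(527,340))]
fit(Pl,[.5,.2,-.4]); fit(Pl,[.5,.2,-.4,0],True)
E
```

```text
[ 0.56674513 -0.06185614  0.31185725] 17.86810413493027
[[-0.4, -0.4], [-1.3, -0.6], [-0.8, -0.7], [-0.9, -0.9], [-0.0, -1.7], [-0.7, -1.6]]
[ 0.48814437  0.20531892 -0.40320995] -23.102228479133753
[[-1.2, -0.9], [-2.0, 0.1], [-0.6, -1.3], [-1.0, -0.5], [-0.3, -1.9], [-1.1, -0.9]]
[ 0.48499937  0.20679163 -0.40887148 -0.00996602] -23.426610116201594
[[-0.8, 0.4], [-1.7, 0.7], [-0.2, -0.4], [-1.0, 0.4], [-0.4, -0.5], [-1.1, 0.3]]
```

```bash
cat >> h.py <<'E'
def down(yaw):  # tool x down, tool y horizontal at angle yaw
    x=np.array([0,0,-1.]);y=np.array([np.cos(yaw),np.sin(yaw),0]);return np.stack([x,y,np.cross(x,y)],1)
def delta(target,yaw):
    s=bot.read_state(); M=R.from_rotvec(s['tcp_rot']).as_matrix()
    d=M.T@(np.array(target)-s['eef_pos'])*100; r=R.from_matrix(M.T@down(yaw)).as_rotvec()
    print('t',round(s['clock'],2),'pos',s['eef_pos'].round(4),'jawyaw',np.degrees(np.arctan2(M[1,1],M[0,1])).round(2),'op',round(s['opening'],3))
    print('d cm',d.round(2),'r',r.round(4)); 
E
python3 - <<'E'
from fit import *
def o(l): return [(P,n,np.array(uv)-(.43 if 1 else 0)) for P,n,uv in l]
J=[((0,0,.131),'top',tj(345,303)),((0,-.102,.125),'top',tj(643,210)),((.032,-.07,.094),'top',tj(510,155)),
((0,0,.131),'scene',sj(480,124)),((0,-.102,.125),'scene',sj(130,148)),((.032,-.07,.094),'scene',sj(249,291))]
j=fit(o(J),[.566,-.062,.3])
Pl=[((.055,0,.042),'top',tp(332,107)),((-.086,0,.056),'top',tp(171.5,465)),((-.02,0,.056),'top',tp(235.5,304)),
((.055,0,.042),'scene',sp(387,517)),((-.086,0,.056),'scene',sp(630,216)),((-.02,0,.056),'scene',sp(527,340))]
fit(o(Pl),[.5,.2,-.4])
s=bot.read_state();print(R.from_rotvec(s['tcp_rot']).as_matrix().round(3))
c,s_=np.cos(j[2]),np.sin(j[2])
pad=lambda d:(j[0]+s_*d,j[1]-c*d)
print('pad',pad(.102),pad(.11))
delta((*pad(.102),.2),j[2]); delta((*pad(.102),.2),j[2]+np.pi)
E
```

```text
[ 0.56728034 -0.06193283  0.31462936] 18.026934404265074
[[0.1, -0.3], [-0.8, -0.5], [-0.4, -0.5], [-0.6, -0.3], [0.3, -1.0], [-0.3, -0.9]]
[ 0.4884145   0.2050401  -0.40325417] -23.104762188741713
[[-0.7, -0.5], [-1.5, 0.4], [-0.1, -1.0], [-0.7, -0.0], [0.0, -1.4], [-0.8, -0.4]]
[[-0.001  0.356  0.935]
 [-0.001  0.935 -0.356]
 [-1.    -0.001 -0.   ]]
pad (np.float64(0.5988456726141071), np.float64(-0.15892576664577301)) (np.float64(0.6013213849837917), np.float64(-0.1665330557991174))
t 0.15 pos [0.1955 0.5137 0.218 ] jawyaw 69.15 op 1.0
d cm [  1.85 -48.5   61.63] r [8.923e-01 4.000e-04 1.400e-03]
t 0.15 pos [0.1955 0.5137 0.218 ] jawyaw 69.15 op 1.0
d cm [  1.85 -48.5   61.63] r [-2.2493e+00 -1.7000e-03  4.0000e-04]
```

```bash
python3 -m pendant '[{"dy":-2.5,"dz":3.1},{"dy":-2.85,"dz":3.65},{"dy":-2.85,"dz":3.65},{"dy":-2.85,"dz":3.65},{"dy":-2.85,"dz":3.65},{"dy":-2.85,"dz":3.65},{"dy":-2.85,"dz":3.65},{"dy":-2.85,"dz":3.65},{"dy":-2.85,"dz":3.65},{"dy":-2.85,"dz":3.65},{"dy":-2.85,"dz":3.65},{"dy":-2.85,"dz":3.65},{"dy":-2.85,"dz":3.65},{"dy":-2.85,"dz":3.65},{"dy":-2.85,"dz":3.65},{"dy":-2.85,"dz":3.65},{"dy":-2.85,"dz":3.65},{},{}]' 0
python3 - <<'E'
from h import *
delta((.5988,-.1589,.2),np.radians(69.15))
cv2.imwrite('pics/w1.png',bot.capture('wrist')); cv2.imwrite('pics/t1.png',bot.capture('top'))
E
```

```text
t 0.15 pos [0.1955 0.5137 0.218 ] jawyaw 69.15 op 1.0
d cm [  1.85 -48.5   61.63] r [ 0.0001 -0.0003  0.0014]$[0]: bad value
```

View pics/w1.png

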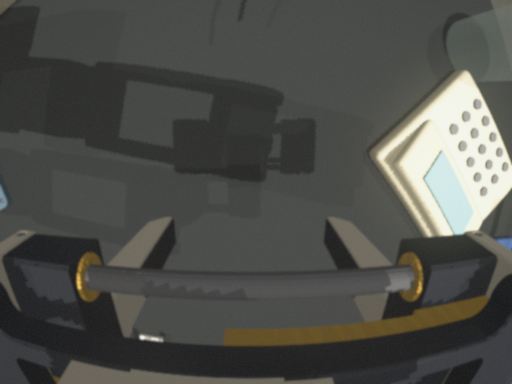

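The move was refused before anything ran, so the picture is unchanged. I'll try again with all six keys filled in.

```bash
python3 -m pendant '[{"dx":0,"dy":-2.5,"dz":3.1,"rx":0,"ry":0,"rz":0}]' 0; python3 -m pendant --help | head -30
```

```text
clock: 0.35
eef_pos: [0.2146, 0.4817, 0.2183]
tcp_rot: [0.284, 1.553, -0.282]
wrist_force: [1.3, -0.1, -0.0]
opening: 0.951invalid input: not JSON, or not a number
```

```bash
python3 -m pendant '[{"dx":0,"dy":-2.85,"dz":3.65,"rx":0,"ry":0,"rz":0},{"dx":0,"dy":-2.85,"dz":3.65,"rx":0,"ry":0,"rz":0},{"dx":0,"dy":-2.85,"dz":3.65,"rx":0,"ry":0,"rz":0},{"dx":0,"dy":-2.85,"dz":3.65,"rx":0,"ry":0,"rz":0},{"dx":0,"dy":-2.85,"dz":3.65,"rx":0,"ry":0,"rz":0},{"dx":0,"dy":-2.85,"dz":3.65,"rx":0,"ry":0,"rz":0},{"dx":0,"dy":-2.85,"dz":3.65,"rx":0,"ry":0,"rz":0},{"dx":0,"dy":-2.85,"dz":3.65,"rx":0,"ry":0,"rz":0},{"dx":0,"dy":-2.85,"dz":3.65,"rx":0,"ry":0,"rz":0},{"dx":0,"dy":-2.85,"dz":3.65,"rx":0,"ry":0,"rz":0},{"dx":0,"dy":-2.85,"dz":3.65,"rx":0,"ry":0,"rz":0},{"dx":0,"dy":-2.85,"dz":3.65,"rx":0,"ry":0,"rz":0},{"dx":0,"dy":-2.85,"dz":3.65,"rx":0,"ry":0,"rz":0},{"dx":0,"dy":-2.85,"dz":3.65,"rx":0,"ry":0,"rz":0},{"dx":0,"dy":-2.85,"dz":3.65,"rx":0,"ry":0,"rz":0},{"dx":0,"dy":-2.85,"dz":3.65,"rx":0,"ry":0,"rz":0},{"dx":0,"dy":0,"dz":0,"rx":0,"ry":0,"rz":0}]' 0
python3 - <<'E'
from h import *
delta((.5988,-.1589,.2),np.radians(69.15))
cv2.imwrite('pics/w2.png',bot.capture('wrist'))
for P in [(.5673,-.0619,.131),(.5988,-.1589,.125)]: print(proj('wrist',P))
E
```

```text
clock: 2.05
eef_pos: [0.6011, -0.1597, 0.2172]
tcp_rot: [0.288, 1.551, -0.29]
wrist_force: [-0.9, 0.1, -0.2]
opening: 0.006
t 2.05 pos [ 0.6011 -0.1597  0.2172] jawyaw 68.9 op 0.006
d cm [ 1.72 -0.   -0.25] r [-0.0044  0.0007  0.0016]
[339.06921028 119.86031433]
[247.84392561 189.45430877]
```

View pics/w2.png

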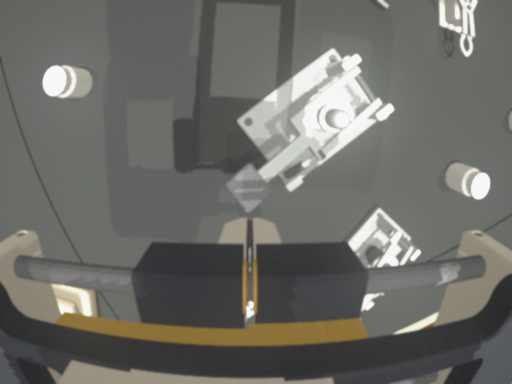

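The pad at (248,188) and the shaft top at (339,118) match the predicted pixels within about 2 px. Now I'll descend and press.

```bash
python3 -m pendant '[{"dx":3,"dy":0,"dz":-0.25,"rx":0,"ry":0,"rz":0},{"dx":3,"dy":0,"dz":0,"rx":0,"ry":0,"rz":0},{"dx":2.5,"dy":0,"dz":0,"rx":0,"ry":0,"rz":0},{"dx":1,"dy":-0.1,"dz":0.1,"rx":0,"ry":0,"rz":0},{"dx":1,"dy":-0.15,"dz":0.1,"rx":0,"ry":0,"rz":0},{"dx":1,"dy":-0.15,"dz":0.1,"rx":0,"ry":0,"rz":0},{"dx":1,"dy":-0.1,"dz":0.1,"rx":0,"ry":0,"rz":0},{"dx":1,"dy":-0.1,"dz":0.1,"rx":0,"ry":0,"rz":0},{"dx":0.5,"dy":0,"dz":0,"rx":0,"ry":0,"rz":0},{"dx":0,"dy":0,"dz":0,"rx":0,"ry":0,"rz":0}]' 0
```

```text
clock: 3.1
eef_pos: [0.5999, -0.1611, 0.0801]
tcp_rot: [0.285, 1.551, -0.286]
wrist_force: [-3.7, 1.7, 10.3]
opening: 0.002
```

```bash
python3 -m pendant '[{"dx":0.3,"dy":0,"dz":0,"rx":0,"ry":0,"rz":0},{"dx":0.2,"dy":0,"dz":0,"rx":0,"ry":0,"rz":0},{"dx":0,"dy":0,"dz":0,"rx":0,"ry":0,"rz":0}]' 0
```

```text
clock: 3.4
eef_pos: [0.6002, -0.1611, 0.0798]
tcp_rot: [0.284, 1.548, -0.286]
wrist_force: [-13.8, 5.5, 37.8]
opening: 0.006
```

At 38 N and z = 80 mm the lever is at its stop. I'll lift off and check that it latched.

```bash
python3 -m pendant '[{"dx":-1,"dy":0,"dz":0,"rx":0,"ry":0,"rz":0},{"dx":-3,"dy":0,"dz":0,"rx":0,"ry":0,"rz":0},{"dx":-4,"dy":0,"dz":0,"rx":0,"ry":0,"rz":0},{"dx":-4,"dy":0,"dz":0,"rx":0,"ry":0,"rz":0},{"dx":-4,"dy":0,"dz":0,"rx":0,"ry":0,"rz":0},{"dx":0,"dy":0,"dz":0,"rx":0,"ry":0,"rz":0}]' 1
python3 - <<'E'
from h import *
c=cam('wrist'); im=bot.capture('wrist'); cv2.imwrite('pics/w3.png',im); cv2.imwrite('pics/s3.png',cv2.resize(bot.capture('scene')[100:250,150:350],None,fx=4,fy=4,interpolation=cv2.INTER_CUBIC))
for P in [(.5673,-.0619,.131),(.6013,-.1665,.08),(.5988,-.1589,.125)]: print(proj('wrist',P,c))
for P in [(.6013,-.1665,.08),(.5988,-.1589,.125)]: print((proj('scene',P)-[150,100])*4)
E
```

```text
clock: 4.0
eef_pos: [0.6028, -0.1623, 0.2405]
tcp_rot: [0.282, 1.54, -0.287]
wrist_force: [0.5, -1.3, 1.2]
opening: 0.47
[336.75145215 112.68798023]
[246.31860981 171.42356457]
[252.16358454 176.72372809]
[220.88202444 308.63151667]
[224.45665671 268.06135856]
```

View pics/w3.png

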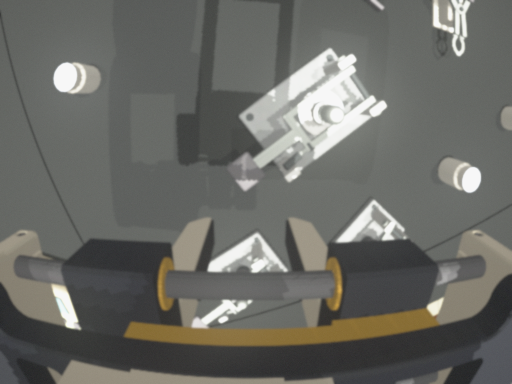

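View pics/s3.png

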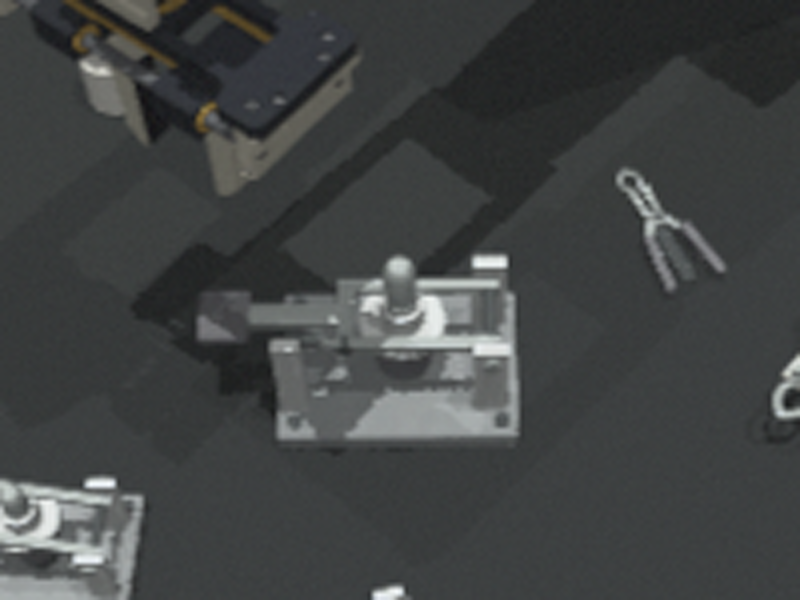

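The lever is latched: the pad sits at about (224,317) in the scene crop, against a predicted (221,309) latched and (224,268) up. Next I'll go above the pliers.

```bash
python3 - <<'E'
from h import *
delta((.4424,.2246,.2),np.radians(66.9))
E
```

```text
t 4.1 pos [ 0.6002 -0.1611  0.2345] jawyaw 69.15 op 0.551
d cm [  3.37  30.43 -28.48] r [0.0393 0.0028 0.0001]
```

```bash
python3 -m pendant '[{"dx":0.3,"dy":3.04,"dz":-2.85,"rx":0.004,"ry":0,"rz":0},{"dx":0.3,"dy":3.04,"dz":-2.85,"rx":0.004,"ry":0,"rz":0},{"dx":0.3,"dy":3.04,"dz":-2.85,"rx":0.004,"ry":0,"rz":0},{"dx":0.3,"dy":3.04,"dz":-2.85,"rx":0.004,"ry":0,"rz":0},{"dx":0.3,"dy":3.04,"dz":-2.85,"rx":0.004,"ry":0,"rz":0},{"dx":0.3,"dy":3.04,"dz":-2.85,"rx":0.004,"ry":0,"rz":0},{"dx":0.3,"dy":3.04,"dz":-2.85,"rx":0.004,"ry":0,"rz":0},{"dx":0.3,"dy":3.04,"dz":-2.85,"rx":0.004,"ry":0,"rz":0},{"dx":0.3,"dy":3.04,"dz":-2.85,"rx":0.004,"ry":0,"rz":0},{"dx":0.3,"dy":3.04,"dz":-2.85,"rx":0.004,"ry":0,"rz":0},{"dx":0,"dy":0,"dz":0,"rx":0,"ry":0,"rz":0},{"dx":0,"dy":0,"dz":0,"rx":0,"ry":0,"rz":0},{"dx":0,"dy":0,"dz":0,"rx":0,"ry":0,"rz":0}]' 1
python3 - <<'E'
from h import *
delta((.4424,.2246,.15),np.radians(66.9))
c=cam('wrist');im=bot.capture('wrist'); cv2.imwrite('pics/w4.png',im)
cv2.imwrite('pics/w4c.png',cv2.resize(im[20:220,130:400],None,fx=2.9,fy=2.9,interpolation=cv2.INTER_CUBIC))
a=np.radians(-23.1);o=np.array([.4884,.205])
def W(x,y,z): return (o[0]+np.cos(a)*x-np.sin(a)*y,o[1]+np.sin(a)*x+np.cos(a)*y,z)
for n,P in dict(ring=(.055,0,.042),rear=(-.086,0,.056),front=(-.02,0,.056),grip=(-.05,0,.056),gl=(-.05,.028,.056),gr=(-.05,-.028,.056)).items(): print(n,(proj('wrist',W(*P),c)-[130,20])*2.9)
E
```

```text
clock: 5.4
eef_pos: [0.4483, 0.2265, 0.2026]
tcp_rot: [0.316, 1.549, -0.318]
wrist_force: [-0.7, 0.6, -0.6]
opening: 1.001
t 5.4 pos [0.4483 0.2265 0.2026] jawyaw 66.84 op 1.001
d cm [ 5.27 -0.4  -0.46] r [-0.001  -0.001   0.0015]
ring [339.56199064 675.77601168]
rear [337.70705928 343.61542057]
front [338.37089113 517.61525739]
grip [338.04931278 440.34351623]
gl [413.42516057 440.34708238]
gr [262.82918298 440.56958059]
```

View pics/w4.png

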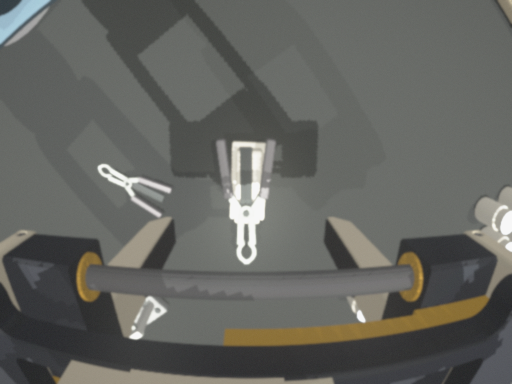

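View pics/w4c.png

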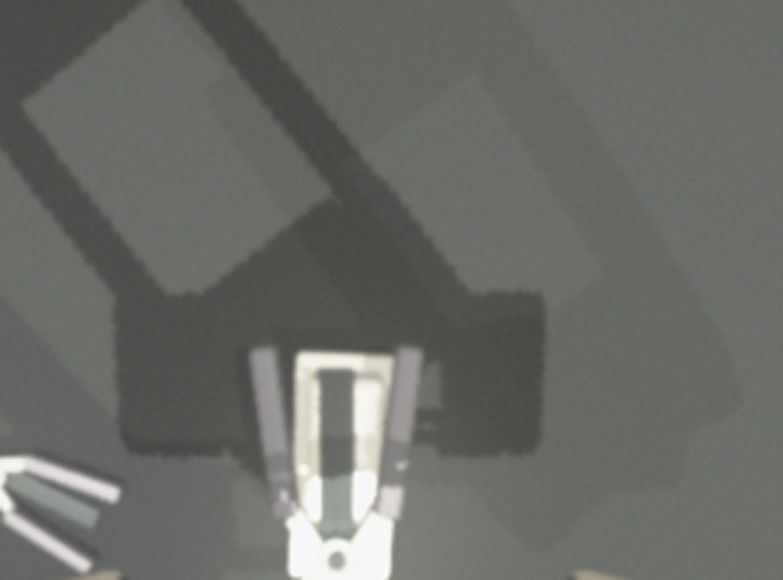

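The predicted handle midline (337.7) and ring position (247,253) agree with what I see (337 in the crop, 246.5,253 in the frame). I'll descend to grip height.

```bash
python3 -m pendant '[{"dx":2,"dy":-0.4,"dz":-0.46,"rx":0,"ry":0,"rz":0},{"dx":4,"dy":0,"dz":0,"rx":0,"ry":0,"rz":0},{"dx":4,"dy":0,"dz":0,"rx":0,"ry":0,"rz":0},{"dx":3,"dy":0,"dz":0,"rx":0,"ry":0,"rz":0},{"dx":2,"dy":0,"dz":0,"rx":0,"ry":0,"rz":0},{"dx":1.5,"dy":0,"dz":0,"rx":0,"ry":0,"rz":0},{"dx":0.5,"dy":0,"dz":0,"rx":0,"ry":0,"rz":0},{"dx":0,"dy":0,"dz":0,"rx":0,"ry":0,"rz":0},{"dx":0,"dy":0,"dz":0,"rx":0,"ry":0,"rz":0}]' 1
python3 - <<'E'
from h import *
delta((.4424,.2246,.029),np.radians(66.9))
E
```

```text
clock: 6.35
eef_pos: [0.4434, 0.2252, 0.0343]
tcp_rot: [0.318, 1.546, -0.317]
wrist_force: [0.2, 0.2, -0.2]
opening: 0.998
t 6.35 pos [0.4434 0.2252 0.0343] jawyaw 66.8 op 0.998
d cm [ 0.53 -0.09 -0.07] r [-0.0017  0.001  -0.0007]
```

```bash
python3 -m pendant '[{"dx":0.3,"dy":-0.1,"dz":-0.07,"rx":0,"ry":0,"rz":0},{"dx":0.2,"dy":0,"dz":0,"rx":0,"ry":0,"rz":0},{"dx":0,"dy":0,"dz":0,"rx":0,"ry":0,"rz":0},{"dx":0,"dy":0,"dz":0,"rx":0,"ry":0,"rz":0},{"dx":0,"dy":0,"dz":0,"rx":0,"ry":0,"rz":0}]' 1
python3 - <<'E'
from h import *
delta((.4424,.2246,.029),np.radians(66.9))
E
python3 -m pendant '[{"dx":0,"dy":0,"dz":0,"rx":0,"ry":0,"rz":0},{"dx":0,"dy":0,"dz":0,"rx":0,"ry":0,"rz":0},{"dx":0,"dy":0,"dz":0,"rx":0,"ry":0,"rz":0},{"dx":0,"dy":0,"dz":0,"rx":0,"ry":0,"rz":0},{"dx":0,"dy":0,"dz":0,"rx":0,"ry":0,"rz":0},{"dx":0,"dy":0,"dz":0,"rx":0,"ry":0,"rz":0},{"dx":0,"dy":0,"dz":0,"rx":0,"ry":0,"rz":0},{"dx":0,"dy":0,"dz":0,"rx":0,"ry":0,"rz":0},{"dx":0,"dy":0,"dz":0,"rx":0,"ry":0,"rz":0},{"dx":0,"dy":0,"dz":0,"rx":0,"ry":0,"rz":0},{"dx":0,"dy":0,"dz":0,"rx":0,"ry":0,"rz":0},{"dx":0,"dy":0,"dz":0,"rx":0,"ry":0,"rz":0},{"dx":0,"dy":0,"dz":0,"rx":0,"ry":0,"rz":0}]' 0
python3 - <<'E'
from h import *
delta((.4424,.2246,.029),np.radians(66.9))
cv2.imwrite('pics/w5.png',bot.capture('wrist'))
E
```

```text
clock: 6.85
eef_pos: [0.4415, 0.225, 0.0288]
tcp_rot: [0.317, 1.547, -0.316]
wrist_force: [-0.4, 0.6, 0.9]
opening: 1.004
t 6.85 pos [0.4415 0.225  0.0288] jawyaw 66.88 op 1.004
d cm [-0.02 -0.    0.1 ] r [-0.0004  0.0003 -0.0002]
clock: 8.15
eef_pos: [0.4413, 0.2249, 0.0286]
tcp_rot: [0.317, 1.548, -0.317]
wrist_force: [-3.9, 0.3, 3.2]
opening: 0.458
t 8.15 pos [0.4413 0.2249 0.0286] jawyaw 66.86 op 0.458
d cm [-0.04  0.02  0.11] r [-0.0006 -0.0002  0.0002]
```

View pics/w5.png

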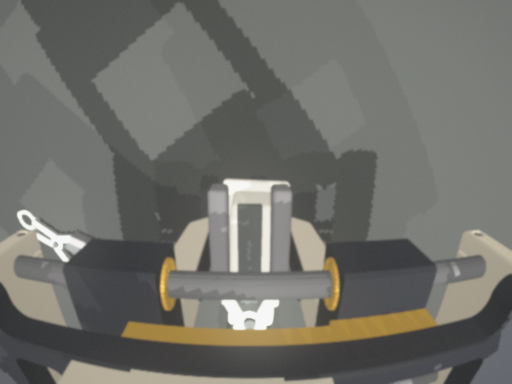

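The handles are parallel at an opening of 0.458 (about 43 mm), so they are fully squeezed. I'll lift and check how the ring hangs.

```bash
python3 -m pendant '[{"dx":-0.5,"dy":0,"dz":0,"rx":0,"ry":0,"rz":0},{"dx":-1,"dy":0,"dz":0,"rx":0,"ry":0,"rz":0},{"dx":-2,"dy":0,"dz":0,"rx":0,"ry":0,"rz":0},{"dx":-3,"dy":0,"dz":0,"rx":0,"ry":0,"rz":0},{"dx":-3,"dy":0,"dz":0,"rx":0,"ry":0,"rz":0},{"dx":-3,"dy":0,"dz":0,"rx":0,"ry":0,"rz":0},{"dx":-3,"dy":0,"dz":0,"rx":0,"ry":0,"rz":0},{"dx":-2,"dy":0,"dz":0,"rx":0,"ry":0,"rz":0},{"dx":-0.5,"dy":0,"dz":0,"rx":0,"ry":0,"rz":0},{"dx":0,"dy":0,"dz":0,"rx":0,"ry":0,"rz":0}]' 0
python3 - <<'E'
from h import *
j=np.array([.5673,-.0619]);a=.3146
g=j-.106*np.array([np.cos(a),np.sin(a)]); print(g)
delta((*g,.22),a+np.pi/2)
s=bot.read_state();M=R.from_rotvec(s['tcp_rot']).as_matrix();ring=s['eef_pos']+M@[-.011,0,.106];print('ring pred',ring)
for n in('top','scene'):
    im=bot.capture(n);u=proj(n,ring).astype(int);print(n,proj(n,ring))
    cv2.imwrite(f'pics/{n}6.png',cv2.resize(im[u[1]-45:u[1]+45,u[0]-60:u[0]+60],None,fx=6,fy=6,interpolation=cv2.INTER_CUBIC))
E
```

```text
clock: 9.2
eef_pos: [0.442, 0.2249, 0.2095]
tcp_rot: [0.317, 1.545, -0.316]
wrist_force: [-0.6, 0.7, -1.9]
opening: 0.453
[ 0.46650246 -0.09470023]
t 9.2 pos [0.442  0.2249 0.2095] jawyaw 66.86 op 0.453
d cm [ -1.06 -28.43  14.82] r [-7.185e-01  2.300e-03 -5.000e-04]
ring pred [0.53942945 0.18327901 0.22069131]
top [157.41391547 210.31994568]
scene [362.8824707  158.21642508]
```

View pics/top6.png

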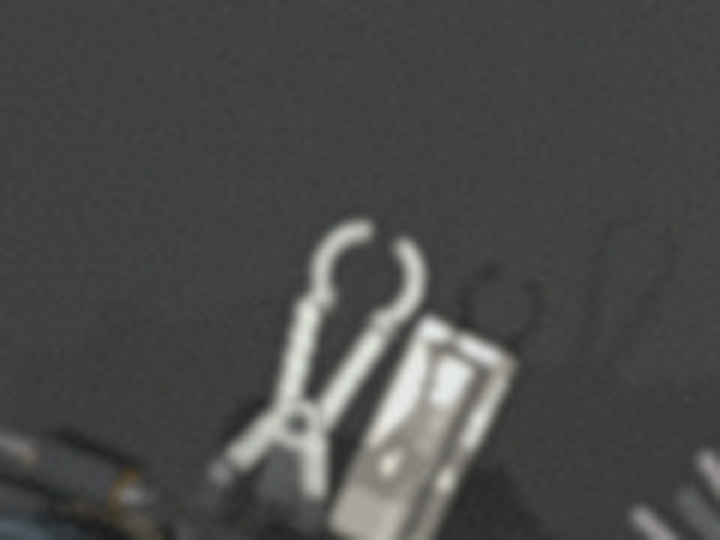

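View pics/scene6.png

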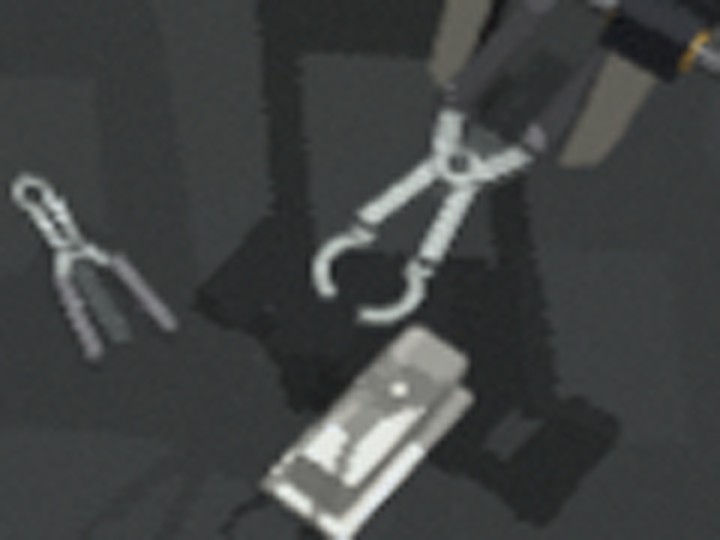

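The ring is fully spread, and its centre in both views is within about 1 px of prediction: top crop (368,270), predicted (362,272). Now I'll carry it over to the jig.

```bash
python3 -m pendant '[{"dx":0,"dy":-1.78,"dz":0.92,"rx":0,"ry":0,"rz":0},{"dx":-0.1,"dy":-3.55,"dz":1.85,"rx":0,"ry":0,"rz":0},{"dx":-0.1,"dy":-3.55,"dz":1.85,"rx":0,"ry":0,"rz":0},{"dx":-0.1,"dy":-3.55,"dz":1.85,"rx":0,"ry":0,"rz":0},{"dx":-0.1,"dy":-3.55,"dz":1.85,"rx":0,"ry":0,"rz":0},{"dx":-0.1,"dy":-3.55,"dz":1.85,"rx":0,"ry":0,"rz":0},{"dx":-0.1,"dy":-3.55,"dz":1.85,"rx":0,"ry":0,"rz":0},{"dx":-0.1,"dy":-3.55,"dz":1.85,"rx":0,"ry":0,"rz":0},{"dx":0,"dy":-1.77,"dz":0.92,"rx":0,"ry":0,"rz":0},{"dx":0,"dy":0,"dz":0,"rx":-0.06,"ry":0,"rz":0},{"dx":0,"dy":0,"dz":0,"rx":-0.1,"ry":0,"rz":0},{"dx":0,"dy":0,"dz":0,"rx":-0.12,"ry":0,"rz":0},{"dx":0,"dy":0,"dz":0,"rx":-0.12,"ry":0,"rz":0},{"dx":0,"dy":0,"dz":0,"rx":-0.12,"ry":0,"rz":0},{"dx":0,"dy":0,"dz":0,"rx":-0.1,"ry":0,"rz":0},{"dx":0,"dy":0,"dz":0,"rx":-0.06,"ry":0,"rz":0},{"dx":0,"dy":0,"dz":0,"rx":-0.04,"ry":0,"rz":0},{"dx":0,"dy":0,"dz":0,"rx":0,"ry":0,"rz":0},{"dx":0,"dy":0,"dz":0,"rx":0,"ry":0,"rz":0},{"dx":0,"dy":0,"dz":0,"rx":0,"ry":0,"rz":0}]' 0
cat > chk.py <<'E'
from h import *
import sys
k=sys.argv[1];z=float(sys.argv[2])
j=np.array([.5673,-.0619]);a=.3146
g=j-.106*np.array([np.cos(a),np.sin(a)])
delta((*g,z),a+np.pi/2)
s=bot.read_state();M=R.from_rotvec(s['tcp_rot']).as_matrix();ring=s['eef_pos']+M@[-.011,0,.106];print('ring pred',ring.round(4),'F',np.round(s['wrist_force'],1),np.round(s['ft_torque'],2))
for n in('top','scene'):
    im=bot.capture(n);u=proj(n,(*j,.131));u0=u.astype(int)-[45,35];print(n,'ring',(proj(n,ring)-u0)*8+3.5,'shaft end',(u-u0)*8+3.5,'groove',(proj(n,(*j,.1))-u0)*8+3.5)
    cv2.imwrite(f'pics/{n}{k}.png',cv2.resize(im[u0[1]:u0[1]+70,u0[0]:u0[0]+90],None,fx=8,fy=8,interpolation=cv2.INTER_CUBIC))
E
python3 chk.py 7 .18
```

```text
clock: 11.3
eef_pos: [0.4656, -0.0942, 0.215]
tcp_rot: [-0.247, 1.558, 0.248]
wrist_force: [-0.2, 0.1, -1.6]
opening: 0.453
t 11.3 pos [ 0.4656 -0.0942  0.215 ] jawyaw 108.07 op 0.453
d cm [ 3.5  -0.07  0.08] r [ 0.0008 -0.0009 -0.0008]
ring pred [ 0.5664 -0.0614  0.226 ] F [-0.2  0.1 -1.6] [0.03 0.06 0.  ]
top ring [379.69057296 286.00620456] shaft end [370.90295024 288.27718088] groove [367.8463175  289.94699692]
scene ring [362.43649616  90.24105021] shaft end [371.28515106 289.84717015] groove [374.69290221 346.86255507]
```

View pics/top7.png

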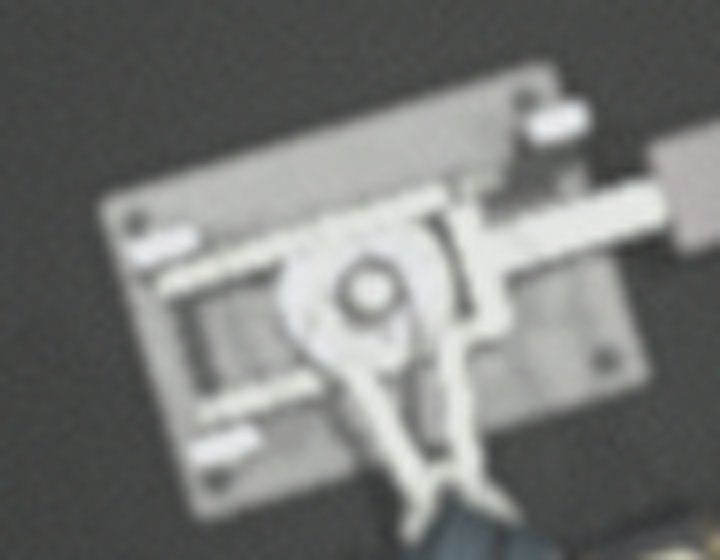

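View pics/scene7.png

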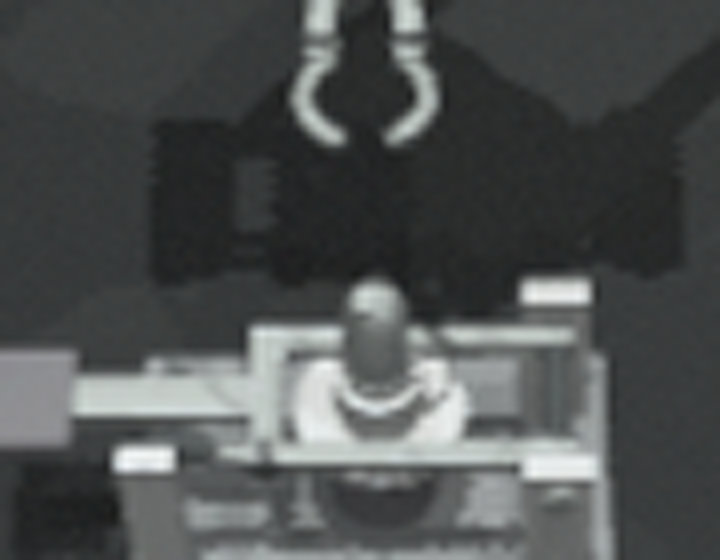

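The ring (scene crop 367,95) and the shaft end (376,292) show the same small offset from prediction, so they agree with each other. I'll lower to just above the shaft end.

```bash
python3 -m pendant '[{"dx":1,"dy":-0.07,"dz":0.08,"rx":0,"ry":0,"rz":0},{"dx":2,"dy":0,"dz":0,"rx":0,"ry":0,"rz":0},{"dx":2,"dy":0,"dz":0,"rx":0,"ry":0,"rz":0},{"dx":2,"dy":0,"dz":0,"rx":0,"ry":0,"rz":0},{"dx":0.8,"dy":0,"dz":0,"rx":0,"ry":0,"rz":0},{"dx":0,"dy":0,"dz":0,"rx":0,"ry":0,"rz":0},{"dx":0,"dy":0,"dz":0,"rx":0,"ry":0,"rz":0},{"dx":0,"dy":0,"dz":0,"rx":0,"ry":0,"rz":0},{"dx":0,"dy":0,"dz":0,"rx":0,"ry":0,"rz":0}]' 0; python3 chk.py 8 .137; python3 - <<'E'
from h import *
cv2.imwrite('pics/w8.png',bot.capture('wrist'))
E
```

```text
clock: 12.3
eef_pos: [0.4675, -0.095, 0.1385]
tcp_rot: [-0.249, 1.555, 0.247]
wrist_force: [1.0, 0.3, -2.2]
opening: 0.452
t 12.3 pos [ 0.4675 -0.095   0.1385] jawyaw 108.12 op 0.452
d cm [ 0.15  0.06 -0.08] r [0.0016 0.0014 0.0013]
ring pred [ 0.5682 -0.062   0.1497] F [ 1.   0.3 -2.2] [ 0.03  0.1  -0.01]
top ring [373.35269351 284.02613497] shaft end [370.90295024 288.27718088] groove [367.8463175  289.94699692]
scene ring [367.70769725 256.16500776] shaft end [371.28515106 289.84717015] groove [374.69290221 346.86255507]
```

View pics/top8.png

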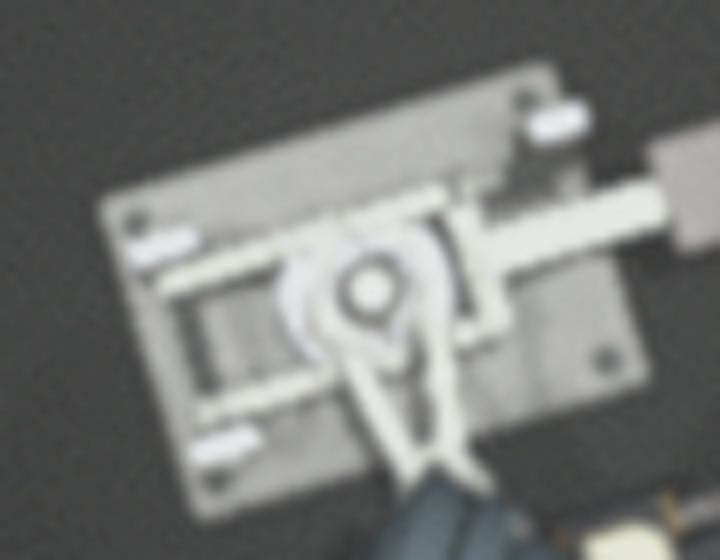

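View pics/scene8.png

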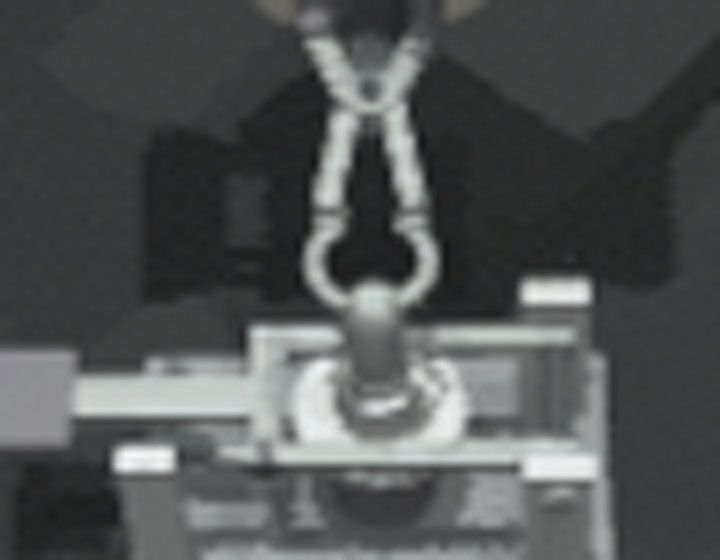

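View pics/w8.png

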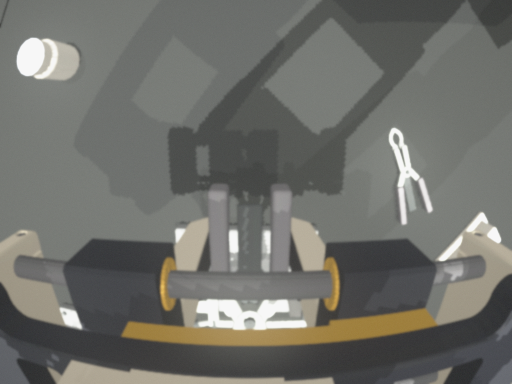

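```bash
python3 - <<'E'
from h import *
for i in range(4):
    delta((.4665,-.0947,.089),.3146+np.pi/2); bot.capture('top')
s=bot.read_state();M=R.from_rotvec(s['tcp_rot']).as_matrix()
j=(.5673,-.0619,.131);u0=proj('scene',j).astype(int)-[45,35]
for x,z in [(.051,-.029+.006),(.106,-.011)]:
    print((proj('scene',s['eef_pos']+M@[z,0,x])-u0)*8+3.5)
im=cv2.imread('pics/top8.png');cv2.imwrite('pics/top8z.png',cv2.resize(cv2.convertScaleAbs(im[170:420,240:520],alpha=1.6,beta=-180),None,fx=2.5,fy=2.5))
E
```

```text
t 12.45 pos [ 0.4671 -0.0949  0.1382] jawyaw 108.12 op 0.452
d cm [ 4.92  0.04 -0.06] r [0.0016 0.0008 0.0008]
t 12.5 pos [ 0.467  -0.0949  0.138 ] jawyaw 108.12 op 0.454
d cm [ 4.9   0.03 -0.05] r [0.0016 0.0006 0.0006]
t 12.55 pos [ 0.467  -0.0948  0.1379] jawyaw 108.12 op 0.453
d cm [ 4.89  0.03 -0.04] r [0.0016 0.0004 0.0004]
t 12.6 pos [ 0.4669 -0.0948  0.1378] jawyaw 108.12 op 0.455
d cm [ 4.88  0.02 -0.04] r [0.0016 0.0003 0.0002]
[367.05382358  80.23579271]
[369.14072135 256.52360636]
```

View pics/top8z.png

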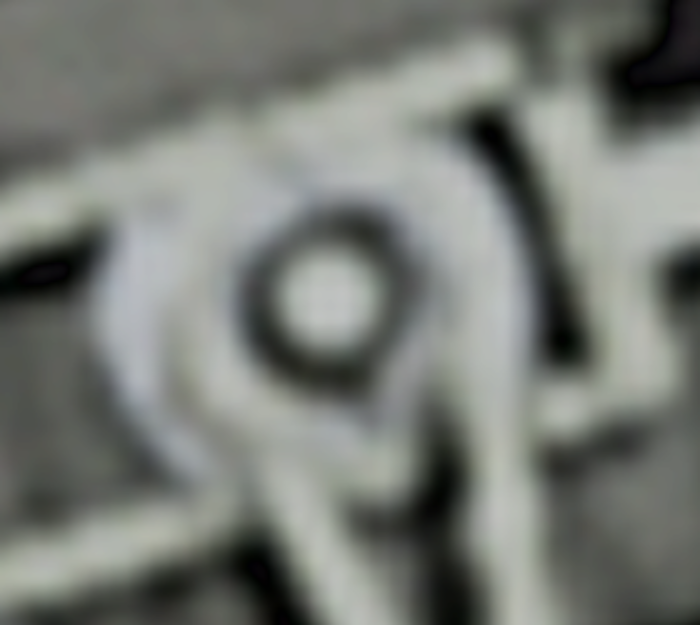

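The readings are settling and stay consistent. I'll slide down partway and check the force.

```bash
python3 -m pendant '[{"dx":0.6,"dy":0.02,"dz":-0.03,"rx":0,"ry":0,"rz":0},{"dx":0.7,"dy":0,"dz":0,"rx":0,"ry":0,"rz":0},{"dx":0.7,"dy":0,"dz":0,"rx":0,"ry":0,"rz":0},{"dx":0.6,"dy":0,"dz":0,"rx":0,"ry":0,"rz":0},{"dx":0,"dy":0,"dz":0,"rx":0,"ry":0,"rz":0},{"dx":0,"dy":0,"dz":0,"rx":0,"ry":0,"rz":0}]' 0; python3 chk.py 9 .089
```

```text
clock: 13.25
eef_pos: [0.4664, -0.0946, 0.1114]
tcp_rot: [-0.248, 1.557, 0.248]
wrist_force: [0.6, 1.3, -1.0]
opening: 0.453
t 13.25 pos [ 0.4664 -0.0946  0.1114] jawyaw 108.12 op 0.453
d cm [ 2.24 -0.01  0.01] r [ 0.0016 -0.0005 -0.0005]
ring pred [ 0.5671 -0.0617  0.1223] F [ 0.6  1.3 -1. ] [ 0.03 -0.    0.01]
top ring [369.2016578  289.32494444] shaft end [370.90295024 288.27718088] groove [367.8463175  289.94699692]
scene ring [373.19833309 305.90057923] shaft end [371.28515106 289.84717015] groove [374.69290221 346.86255507]
```

View pics/scene9.png

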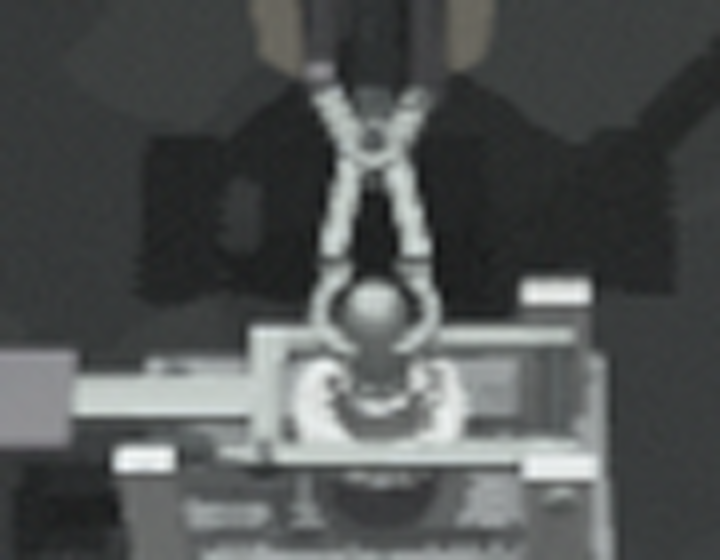

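View pics/top9.png

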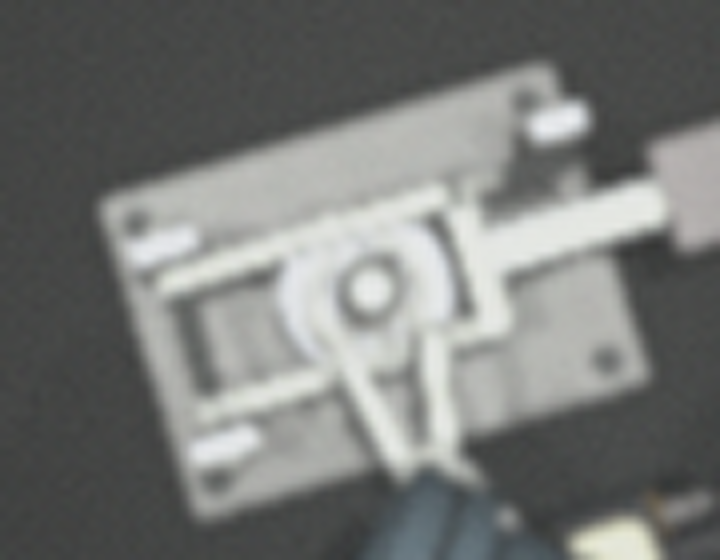

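The ring is around the shaft. In the scene crop the ring arcs span x 312–440 with the shaft at 376, so it's centred and the force is negligible. I'll finish lowering to the groove.

```bash
python3 -m pendant '[{"dx":0.5,"dy":0,"dz":0,"rx":0,"ry":0,"rz":0},{"dx":0.6,"dy":0,"dz":0,"rx":0,"ry":0,"rz":0},{"dx":0.6,"dy":0,"dz":0,"rx":0,"ry":0,"rz":0},{"dx":0.4,"dy":0,"dz":0,"rx":0,"ry":0,"rz":0},{"dx":0.1,"dy":0,"dz":0,"rx":0,"ry":0,"rz":0},{"dx":0,"dy":0,"dz":0,"rx":0,"ry":0,"rz":0},{"dx":0,"dy":0,"dz":0,"rx":0,"ry":0,"rz":0},{"dx":0,"dy":0,"dz":0,"rx":0,"ry":0,"rz":0},{"dx":0,"dy":0,"dz":0,"rx":0,"ry":0,"rz":0},{"dx":0,"dy":0,"dz":0,"rx":0,"ry":0,"rz":0}]' 0; python3 chk.py 10 .089
```

```text
clock: 14.35
eef_pos: [0.4666, -0.0947, 0.0898]
tcp_rot: [-0.248, 1.556, 0.248]
wrist_force: [0.3, 0.2, -1.6]
opening: 0.456
t 14.35 pos [ 0.4666 -0.0947  0.0898] jawyaw 108.12 op 0.456
d cm [ 0.08  0.   -0.01] r [0.0016 0.0002 0.0002]
ring pred [ 0.5673 -0.0617  0.1008] F [ 0.3  0.2 -1.6] [0.09 0.05 0.03]
top ring [367.37239266 289.8054036 ] shaft end [370.90295024 288.27718088] groove [367.8463175  289.94699692]
scene ring [375.09140929 345.58468226] shaft end [371.28515106 289.84717015] groove [374.69290221 346.86255507]
```

View pics/scene10.png

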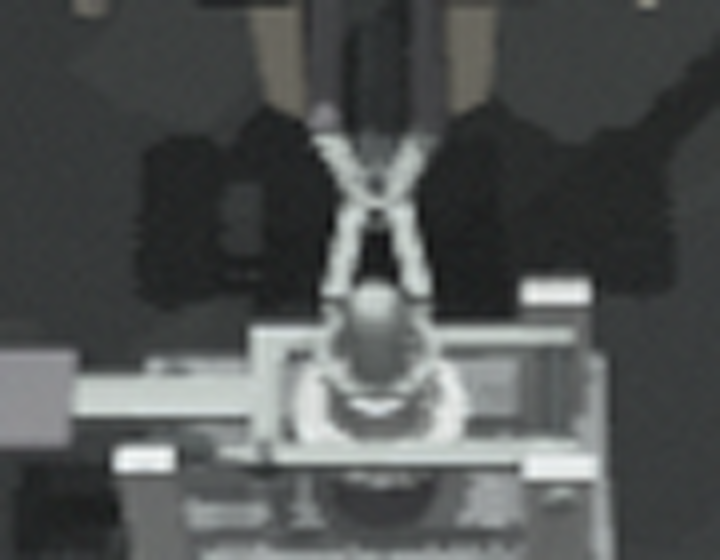

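View pics/top10.png

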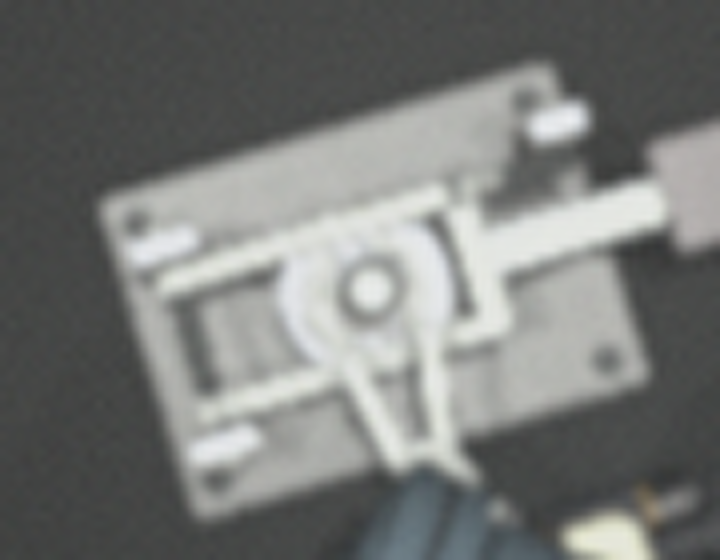

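The ring is at groove height, centred round the shaft, and the lever is still latched. I'll let it settle, read once more and hand in.

```bash
python3 -m pendant '[{"dx":0,"dy":0,"dz":0,"rx":0,"ry":0,"rz":0},{"dx":0,"dy":0,"dz":0,"rx":0,"ry":0,"rz":0},{"dx":0,"dy":0,"dz":0,"rx":0,"ry":0,"rz":0},{"dx":0,"dy":0,"dz":0,"rx":0,"ry":0,"rz":0},{"dx":0,"dy":0,"dz":0,"rx":0,"ry":0,"rz":0},{"dx":0,"dy":0,"dz":0,"rx":0,"ry":0,"rz":0},{"dx":0,"dy":0,"dz":0,"rx":0,"ry":0,"rz":0},{"dx":0,"dy":0,"dz":0,"rx":0,"ry":0,"rz":0}]' 0; python3 chk.py 11 .089; python3 - <<'E'
from h import *
im=cv2.imread('pics/scene11.png');cv2.imwrite('pics/s11z.png',cv2.resize(im[100:460,250:520],None,fx=1.6,fy=1.6))
s=bot.read_state();M=R.from_rotvec(s['tcp_rot']).as_matrix()
j=(.5673,-.0619,.131);u0=proj('scene',j).astype(int)-[45,35]
for h in(0,.004,.008):print(h,(proj('scene',s['eef_pos']+M@[-.009-h,0,.051])-u0)*8+3.5)
# ring front/rear outer points for level check, r=15mm about ring
for x in(.091,.121):print(x,(proj('scene',s['eef_pos']+M@[-.013,0,x])-u0)*8+3.5)
E
```

```text
clock: 15.25
eef_pos: [0.4665, -0.0947, 0.0896]
tcp_rot: [-0.248, 1.557, 0.248]
wrist_force: [0.5, -0.7, -2.1]
opening: 0.454
t 15.25 pos [ 0.4665 -0.0947  0.0896] jawyaw 108.12 op 0.454
d cm [ 0.06 -0.01  0.  ] r [ 0.0016 -0.0001 -0.    ]
ring pred [ 0.5672 -0.0617  0.1006] F [ 0.5 -0.7 -2.1] [ 0.04  0.02 -0.02]
top ring [367.23154553 290.19026109] shaft end [370.90295024 288.27718088] groove [367.8463175  289.94699692]
scene ring [375.33978436 345.68209656] shaft end [371.28515106 289.84717015] groove [374.69290221 346.86255507]
0 [374.69367362 201.689063  ]
0.004 [374.27868228 194.21738557]
0.008 [373.86072569 186.69232046]
0.091 [374.90081073 300.85566909]
0.121 [375.3855721 383.9480294]
```

View pics/s11z.png

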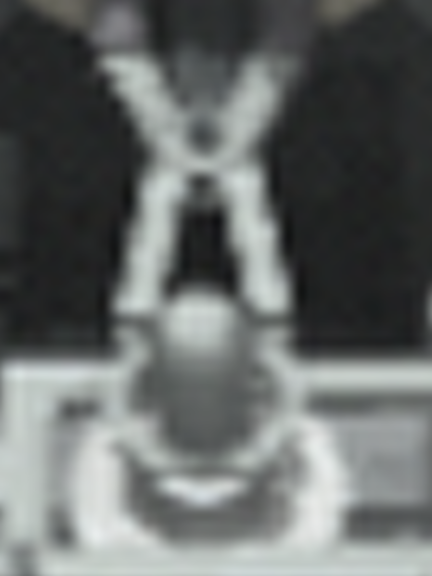

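```bash
python3 -c "
from bench import bot
print(bot.sign_off())"
```

```text
the job is handed in; nothing more can be done
None
```

I pressed the lever to its stop, where it latched, and let go. Then I gripped the pliers by both handles, squeezed them, and slid the spread ring over the shaft end down to the groove. I handed in at about 15 s with the squeeze still on; no verdict was reported.

**Lever:** it reached its stop at z = 80 mm with 38 N on the pad. It stayed down in every later picture, including the last.

**Ring position:** worked out from the arm's pose, the ring centre was under 1 mm from the shaft axis and 0.6 mm above groove height. The cameras agreed to within about 1 px (roughly 2 mm).

**Spread:** the gripper opening read 0.454, about 42 mm, slightly under the 44 mm given for fully squeezed. The pictures show the handles parallel and the ring wide open.

**Contact with the jig:** the wrist force stayed near 2 N, about the weight of the pliers, so there was no sign of them leaning on the jig.

**Less certain:**
- **Levelness:** I judged this only from the near edge of the ring in the pictures, which fitted a level ring to about 1 px. The pliers' pivot looked a few crop pixels (under 1 px) higher than I expected, but I don't know its exact height, so it doesn't settle the question either way.
- **Bottles:** no move went near them, but I did not re-measure their positions at the end.

One early command was refused because it left out some keys; nothing moved, and I resent it in full.

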